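Pry the snap-fit cover off the controller case

TASK

Take the yellow flat-blade pry tool from its rest, push the blade into the notch under the edge of the blue snap-fit cover of the controller case, and pry upward until the cover comes free of its two orange catches. Use only the blade on the cover, not the fingers, leave the cover unclipped, and lay the tool back on its rest.

Things in the scene. Friction and masses are not known exactly. Their poses are not given: they have to be found in the camera images.
- prytool: Pry tool, 90 g: yellow handle 100 x 22 wide x 24 high (mm), short dark neck, flat steel blade 20 wide, 3 thick, 35 long, level with the handle's middle. Origin: handle centre (half-way up), where to grip it, across its width, with 30 N or more; x along the tool to the blade, z up. Starts level on the rest, centre 45 mm above the bench, blade away from the robot.
- blade_tip (a point): Middle of the end of the pry tool's blade, 95 mm from the handle's centre along the tool's x; same axes as the tool.
- case: Fixed grey case 100 x 108 on a 130 x 124 plate; origin at its centre at bench height, x away from the notch, z up. Notch: opening in the front wall (outer face x=-50), y=-22 to 22, 36 to 54 high, orange mark below; hollow behind for 80. Orange catches hook the cover's sides (x=-20, y=+-44 to 60, 68 high); rear rim 65 high. A bystander case has a white cover, four screws, no notch.
- cover: Blue plate 96 x 100 x 4, 35 g; origin on its underside, mid notched edge; x to its rear edge, z up. Clipped in: origin at x=-45, 54 high in the case's frame. A blade 10 to 35 past this edge, raised, lifts it (about 3 N), hinging at the rear; about 20 up the catches spring under it and keep it propped about 20 up after the blade is lowered and drawn out. A 40 rise from mid notch is ample.
- rest: Fixed tool rest: dark plate 90 x 90 mm, two black cross bars along y (10 wide, 90 long, tops 33 mm high) at x=-30 and +30, lips 8 mm high at the bars' ends. The handle lies along x across both bars (its centre then 45 mm high); the fingers go between the bars. Origin at the centre at bench height, x towards the blade of the lying tool, z up.
Not all that is in view belongs to the job. Of the things that look like the prytool, the smallest one is meant.

How it is judged:
By the outcome, as a careful person would: the job done as asked, in the order asked, and still so for the second after the job is handed in, with the robot touching nothing.
It also fails if it takes over 56 s, if anything falls off the work surface, if the arm or the gripper's body presses on something with over 40 N, if the wrist force passes 120 N, or if a joint passes its speed limit or range.

ROBOT

A 6-joint arm with a two-finger parallel gripper is mounted at the origin on the work surface. World frame = base frame: x ahead of the robot, y to its left, z up, the work surface at z = 0. Lengths are in m, angles in rad, forces in N, time in s.
With the tool pointing down it reaches from about 0.375 to 0.975 m from the base axis. Payload 3.8 kg.
Tool frame: the origin (TCP) lies at the very end of the fingers, on their centre line; the grasp point (between the pads) lies 19 mm behind it; z points along the fingers, y is the line along which they close (so a half turn about z gives the same grasp; the last joint's range is limited). The gripper opens to 88 mm and grips with 3 to 60 N. Pads are 18 mm wide; open, the fingers measure 123 mm over their backs; the gripper's body (75 mm by 187 mm) begins 45 mm behind the grasp point.
Start: joints at [1.205, 0.264, 1.604, -0, 1.274, -0.037], TCP at [0.218, 0.639, 0.239] pointing down, gripper open.
Joint ranges: [-2.63, 2.63], [-0.94, 2.18], [0.31, 2.57], [-1.31, 4.45], [0, 2.66], [-2.55, 2.55]. Speed limits (rad/s): [2.57, 2.57, 3.14, 3.14, 3.14, 3.14].

INTERFACE

Orientations are given as a 3x3 rotation matrix whose columns are the frame's x, y, z axes.
In Python, from station import r gives the robot as it stands. The module is installed in compiled form; this text tells all that it offers.
- The arm moves only by the shell command python3 -m creep 'ROWS' [FORCE]. ROWS is a JSON object of lists of equal length, an entry for each row: "offset": the shift along the tool's x, y, z scaled (see below), a list of three; "turn": the turn about the tool's z scaled (see below); "grip": the gripper command: -1 is shut, 1 is fully open, values between are in proportion. A call has 1 to 20 rows; each row shifts and turns the commanded pose from where the row before left it, along the tool's axes as they then stand; what a row does not reach is not made up. The controller multiplies each number of a shift by 0.4 m and each number of a turn by 30 degrees. A row lasts 1/12 s, in which the tool goes at most 41.7 mm and 7.16 degrees, less where a joint would pass 70% of its speed; a pose out of reach is approached as far as the arm can. A call with a number of a shift or a turn outside -1 to 1 is refused whole. A call with a gripper value outside its range is refused whole. The fingers move at their own pace and stop on an object; FORCE is the grip in N (left out, the last holds). Time passes only in rows, so rows that do not move let the fingers close. It gives the time, the measured TCP pose, the force, the opening and the grip force at its end, in the units of the state.
- r.get_state(): the state, without advancing time (a new reading comes with each control period).
- r.get_image(name): name is "scene" or "top" or "wrist"; returns a dict with "frame" (420x560x3 uint8, blue, green, red), "depth" (420x560 float32, m along the optical axis (not along the pixel's ray), 0 where there is no reading), "K" (3x3 intrinsics, pixels), "rvec" (rotation vector, rad) and "tvec" (3), from world to camera coordinates, as OpenCV has them; the wrist camera has in their place "hand_eye" (4x4, takes a point from camera to tool coordinates, whose origin is the TCP and whose axes are the flange's). Camera axes: x right, y down, z forward; pixel columns grow to the right and rows downward; lengths in m; the calibration is good to about 2 mm. A picture is of the moment at which its call begins: read the wrist's pose just before it.
- r.close_job(): hands the job in; it is judged then, once.
The state is a dict: "time_s": time; "joints": joint angles; "qvel": joint speeds; "tau": joint torques, N m; "position": TCP position; "tcp_rot": TCP orientation; "contact_force": force on the tool from outside, world axes, zero at the start; "wrist_torque": the same for the moment, N m; "opening": finger opening in m; "gripper_force": force on a finger pad.
Only numpy, scipy, OpenCV 4.12 (cv2) and the standard library are available. Lean on these libraries where they do the work, as an engineer would, in place of code of your own. Each camera call takes 0.05 s, during which the arm holds its last target. There are 200 camera calls.

## Working session

There is one attempt and no reset: what is moved stays moved. The work goes in short steps, Python scripts to look and compute and a shell command to move; the robot and the scene stay as the last step left them, time stands still between calls to the robot, and variables do not carry over. Pictures are saved under pics/ and viewed, at most 10 in all, crops included, and the job is handed in when it is done.

```bash
mkdir -p pics; ls
cat > h.py <<'E'
import numpy as np, cv2
from station import r
def snap(n, fn=None):
    im=r.get_image(n)
    if fn: cv2.imwrite('pics/'+fn, im['frame'])
    return im
def world(im, s=None):
    d=im['depth'];K=im['K'];v,u=np.mgrid[:d.shape[0],:d.shape[1]]
    P=np.stack([(u-K[0,2])/K[0,0]*d,(v-K[1,2])/K[1,1]*d,d],-1)
    if 'hand_eye' in im:
        H=np.array(im['hand_eye']); P=P@H[:3,:3].T+H[:3,3]
        return P@np.array(s['tcp_rot']).T+np.array(s['position'])
    R=cv2.Rodrigues(np.array(im['rvec'],float))[0]
    return (P-np.array(im['tvec']).ravel())@R
E
python3 - <<'E'
from h import *
s=r.get_state(); print(s)
a=snap('top','top1.png'); b=snap('scene','scene1.png')
np.savez('top1.npz',W=world(a),f=a['frame']); np.savez('scene1.npz',W=world(b),f=b['frame'])
E
```

```text
pics
{'time_s': 0.0, 'joints': array([ 1.20508894e+00,  2.64746625e-01,  1.60535855e+00,  5.98218183e-06,
        1.27373495e+00, -3.68984345e-02]), 'qvel': array([-0.00032417, -0.00041761, -0.00045161,  0.00049161, -0.00139417,
        0.00030982]), 'tau': array([-3.43904772e-03, -5.02107525e+01, -3.56875241e+01,  7.27676181e-02,
        2.94010167e-02, -2.14239290e-04]), 'position': array([0.21771021, 0.63816786, 0.23740078]), 'tcp_rot': array([[-9.46427018e-01,  3.22916776e-01, -8.09059696e-04],
       [ 3.22917777e-01,  9.46424700e-01, -2.09680168e-03],
       [ 8.86216411e-05, -2.24572952e-03, -9.99997474e-01]]), 'contact_force': array([-0.50515857,  0.37454853,  0.06282844]), 'wrist_torque': array([ 0.04596922,  0.00023839, -0.0244838 ]), 'gripper_force': 0.0, 'opening': 0.08772847385982213}
```

View pics/top1.png

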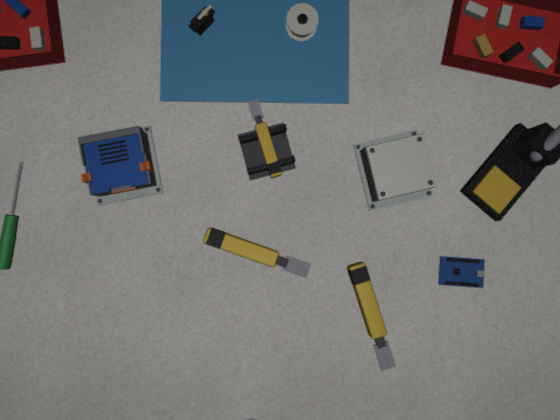

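View pics/scene1.png

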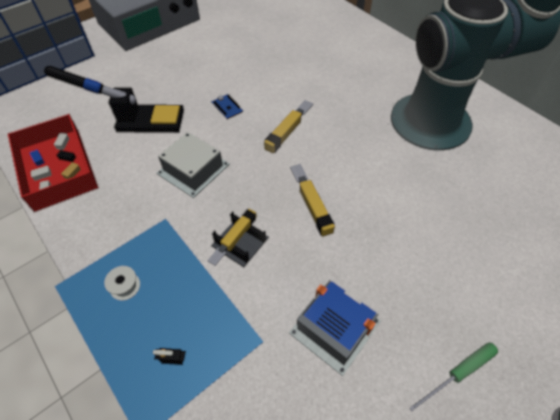

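The top view shows the small tool on its rest at about (267,145), with the blade towards (255,110). The blue-covered case is at (118,165), its catches at (86,177) and (146,167), and its orange notch mark on the lower, robot-facing side near (125,189). The two larger yellow tools lie on the bench, and the white-covered case is the bystander.

Run:
```python
from h import *
d=np.load('top1.npz');W=d['W'];f=d['f'];hsv=cv2.cvtColor(f,cv2.COLOR_BGR2HSV)
def box(m,n):
    p=W[m];p=p[np.isfinite(p).all(1)]
    c,sz,a=cv2.minAreaRect((p[:,:2]*1000).astype(np.float32));
    print(n,len(p),np.round(c),np.round(sz),round(a,1),'z',np.round(np.percentile(p[:,2],[5,50,95])*1000))
    return p
v,u=np.mgrid[:420,:560]
def roi(x0,x1,y0,y1): return (u>=x0)&(u<=x1)&(v>=y0)&(v<=y1)
H,S,V=[hsv[...,i].astype(int) for i in range(3)]
yel=(H>15)&(H<35)&(S>120)&(V>70)
y=yel&roi(240,300,95,185); box(y&(W[...,2]>.04),'handle')
print(W[150,268],W[205,300])
g=roi(235,275,92,122)&(W[...,2]>.03)&(W[...,2]<.07)&(S<80)&(V>60);box(g,'blade')
b=(H>100)&(H<125)&(S>120)&roi(75,150,125,205)&(W[...,2]>.05); box(b,'cover')
b2=roi(75,165,120,208)&(W[...,2]>.05);box(b2,'case')
pl=roi(70,170,115,210)&(W[...,2]>.002)&(W[...,2]<.09);box(pl,'caseplate')
o=(H>3)&(H<15)&(S>150)&roi(75,165,120,208)
n,l,st,cc=cv2.connectedComponentsWithStats(o.astype(np.uint8))
for i in range(1,n):
    if st[i,4]>8: box(l==i,'orange%s'%np.round(cc[i]))
rs=roi(228,305,115,190)&(W[...,2]>.002)&(W[...,2]<.05)&(V<70);box(rs,'rest')
```

```text
handle 538 [569. -29.] [186.  38.] 6.0 z [54. 57. 60.]
[ 0.61008985 -0.02484271  0.05602956] [ 0.5147183  -0.08672572 -0.00140208]
blade 205 [682.  -3.] [43. 20.] 17.3 z [44. 47. 50.]
cover 2586 [563. 139.] [345. 118.] 79.5 z [56. 58. 61.]
case 3812 [570. 141.] [350. 134.] 80.0 z [56. 59. 68.]
caseplate 5826 [592. 254.] [180. 189.] 0.8 z [ 2. 58. 67.]
orange[146. 166.] 93 [580. 191.] [19. 16.] 9.8 z [51. 68. 73.]
orange[ 86. 177.] 69 [557. 292.] [14. 15.] 14.7 z [67. 70. 73.]
orange[124. 190.] 25 [538. 235.] [ 2. 44.] 11.8 z [34. 37. 38.]
rest 1565 [623. -20.] [105.  88.] 15.7 z [ 3.  7. 36.]
```

```bash
cat > m.py <<'E'
from h import *
def analyse(W,f,rois):
    hsv=cv2.cvtColor(f,cv2.COLOR_BGR2HSV);v,u=np.mgrid[:420,:560]
    H,S,V=[hsv[...,i].astype(int) for i in range(3)]
    out={}
    for n,(x0,x1,y0,y1),zl,col in rois:
        m=(u>=x0)&(u<=x1)&(v>=y0)&(v<=y1)&(W[...,2]>zl[0])&(W[...,2]<zl[1])
        if col=='y': m&=(H>15)&(H<35)&(S>120)
        if col=='b': m&=(H>100)&(H<125)&(S>120)
        if col=='g': m&=(S<80)
        m=cv2.morphologyEx(m.astype(np.uint8),cv2.MORPH_OPEN,np.ones((3,3)))>0
        p=W[m]; c,sz,a=cv2.minAreaRect((p[:,:2]*1000).astype(np.float32))
        print(n,len(p),'c',np.round(c,1),'sz',np.round(sz,1),'a',round(a,1),'z',np.round(np.median(p[:,2])*1000,1))
E
python3 - <<'E'
from m import *
d=np.load('top1.npz')
analyse(d['W'],d['f'],[('handle',(240,300,95,185),(.05,.065),'y'),('blade',(235,275,92,122),(.038,.056),'g'),
('cover',(75,155,125,205),(.05,.064),'b'),('casetop',(75,165,120,208),(.05,.064),''),('plate',(70,170,115,210),(.003,.09),''),('restplate',(228,305,115,190),(.002,.05),'')])
E
```

```text
handle 521 c [611.8 -25.3] sz [99.5 22. ] a 17.2 z 57.1
blade 236 c [681.8  -3. ] sz [42.5 20. ] a 16.6 z 47.1
cover 2527 c [582.5 246. ] sz [ 91.6 101.8] a 11.7 z 58.4
casetop 2987 c [583.1 244.9] sz [ 92.5 109.7] a 11.6 z 58.4
plate 5021 c [586.7 251.7] sz [131.7 138.1] a 11.6 z 58.1
restplate 1629 c [622.8 -21.9] sz [106.   93.5] a 13.4 z 6.6
```

```bash
python3 -m creep '{"offset":[[0,0,0],[0,0,0],[0,0,0],[0,0,0],[0,0,0],[0,0,0]],"turn":[-0.23,-0.23,-0.23,-0.23,-0.23,-0.05],"grip":[1,1,1,1,1,1]}'
cat > go.py <<'E'
import sys,numpy as np
from station import r
t=np.array(eval(sys.argv[1])); s=r.get_state();R=np.array(s['tcp_rot'])
o=R.T@(t-s['position'])/0.4
print('pos',np.round(s['position'],4),'yawx',np.round(np.degrees(np.arctan2(R[1,0],R[0,0])),2),'total offset units',np.round(o,4),'t',s['time_s'],'F',np.round(s['contact_force'],1))
E
python3 go.py '[.50,.23,.28]'
```

```text
time_s: 0.6
position: [0.2178, 0.6384, 0.2379]
tcp_rot: [[-0.954, -0.3, -0.0], [-0.3, 0.954, -0.001], [0.001, -0.001, -1.0]]
contact_force: [0.8, 0.5, -0.4]
opening: 0.0882
gripper_force: 0.0
pos [0.2178 0.6384 0.2379] yawx -162.53 total offset units [-0.3663 -1.1858 -0.1042] t 0.6 F [ 0.8  0.5 -0.4]
```

```bash
python3 -m creep '{"offset":[[-0.028,-0.09,-0.008],[-0.028,-0.09,-0.008],[-0.028,-0.09,-0.008],[-0.028,-0.09,-0.008],[-0.028,-0.09,-0.008],[-0.028,-0.09,-0.008],[-0.028,-0.09,-0.008],[-0.028,-0.09,-0.008],[-0.028,-0.09,-0.008],[-0.028,-0.09,-0.008],[-0.028,-0.09,-0.008],[-0.028,-0.09,-0.008],[-0.028,-0.09,-0.008],[0,0,0],[0,0,0]],"turn":[0,0,0,0,0,0,0,0,0,0,0,0,0,0,0],"grip":[1,1,1,1,1,1,1,1,1,1,1,1,1,1,1]}'
python3 - <<'E'
from h import *
s=r.get_state();im=snap('wrist','w1.png');np.savez('w1.npz',W=world(im,s),f=im['frame']);print(im['hand_eye'])
E
```

```text
time_s: 1.85
position: [0.4959, 0.233, 0.28]
tcp_rot: [[-0.957, -0.291, -0.001], [-0.291, 0.957, 0.0], [0.001, 0.0, -1.0]]
contact_force: [-0.1, 0.9, -0.1]
opening: 0.0883
gripper_force: 0.0
[[ 1.31388646e-03 -9.49449509e-01 -3.13917034e-01  8.29129016e-02]
 [ 9.99999134e-01  1.27268661e-03  3.36183234e-04 -5.29368582e-04]
 [ 8.03289988e-05 -3.13917204e-01  9.49450358e-01 -1.46362778e-01]
 [ 0.00000000e+00  0.00000000e+00  0.00000000e+00  1.00000000e+00]]
```

View pics/w1.png

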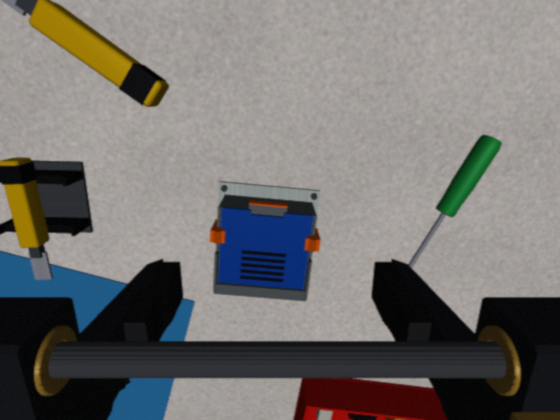

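The wrist view shows the case in the centre: the notch mark is at (267,208) facing the robot, and the catches are at (217,235) and (312,243). The tool on its rest is at (25,205).

```bash
python3 - <<'E'
from m import *
d=np.load('w1.npz');W=d['W'];f=d['f']
analyse(W,f,[('cover',(205,325,190,300),(.05,.064),'b'),('casetop',(205,325,190,300),(.05,.064),''),('handle',(5,50,155,250),(.05,.065),'y')])
hsv=cv2.cvtColor(f,cv2.COLOR_BGR2HSV).astype(int);o=((hsv[...,0]>3)&(hsv[...,0]<15)&(hsv[...,1]>150));o[:,:205]=0;o[:,330:]=0;o[:195]=0;o[270:]=0
n,l,st,cc=cv2.connectedComponentsWithStats(o.astype(np.uint8))
for i in range(1,n):
    if st[i,4]>20:
        p=W[l==i];p=p[p[:,2]<.1]; print(np.round(cc[i]),len(p),np.round(1000*np.median(p,0),1), 'zpct',np.round(1000*np.percentile(p[:,2],[5,95])))
        t=p[p[:,2]>.064]; 
        if len(t)>5: print('  top',np.round(1000*(t.max(0)+t.min(0))/2,1))
# front edge of cover in the case frame (assumed yaw 11.8, centre)
C=np.array([.588,.2457]);a=np.radians(11.8);R=np.array([[np.cos(a),-np.sin(a)],[np.sin(a),np.cos(a)]])
m=(hsv[...,0]>100)&(hsv[...,0]<125)&(hsv[...,1]>120)&(W[...,2]>.05)&(W[...,2]<.064);m[:,:205]=0;m[:,325:]=0;m[:195]=0;m[300:]=0
q=(W[m][:,:2]-C)@R*1000;print('cover in case',np.round(np.percentile(q,[.5,99.5],0),1))
E
python3 go.py '[.612,-.0253,.2]'
```

```text
cover 6325 c [582.1 243.6] sz [ 93.2 102.4] a 11.4 z 58.5
casetop 6956 c [582.4 243.4] sz [ 94.4 119.1] a 12.4 z 58.5
handle 1577 c [610.6 -26.3] sz [99.9 22.3] a 18.1 z 57.1
[268. 203.] 186 [536.1 234.   33.4] zpct [25. 37.]
[217. 235.] 219 [574.4 188.7  69. ] zpct [55. 73.]
  top [576.7 189.4  69.1]
[312. 243.] 214 [553.8 290.8  69.1] zpct [57. 72.]
  top [555.5 290.9  68.8]
cover in case [[-52.2 -50.9]
 [ 39.2  49.5]]
pos [0.4951 0.2342 0.2798] yawx -162.96 total offset units [-0.0897 -0.706   0.199 ] t 1.9 F [ 0.2  0.1 -0.4]
```

```bash
python3 -m creep '{"offset":[[-0.011,-0.088,0.02],[-0.011,-0.088,0.02],[-0.011,-0.088,0.02],[-0.011,-0.088,0.02],[-0.011,-0.088,0.02],[-0.011,-0.088,0.02],[-0.011,-0.088,0.02],[-0.011,-0.088,0.02],[0,0,0],[0,0,0],[0,0,0]],"turn":[0,0,0,0,0,0,0,0,0,0,0],"grip":[1,1,1,1,1,1,1,1,1,1,1]}'
python3 - <<'E'
from m import *
s=r.get_state();im=snap('wrist','w2.png');W=world(im,s);f=im['frame'];np.savez('w2.npz',W=W,f=f)
analyse(W,f,[('handle',(180,380,100,419),(.05,.065),'y'),('all',(180,380,100,419),(.035,.065),'')])
E
python3 go.py '[.611,-.026,.1]'
```

```text
time_s: 2.82
position: [0.6114, -0.0223, 0.2158]
tcp_rot: [[-0.955, -0.296, -0.001], [-0.296, 0.955, 0.001], [0.001, 0.001, -1.0]]
contact_force: [0.1, 0.6, 0.2]
opening: 0.0881
gripper_force: 0.0
handle 2121 c [610.3 -27.5] sz [99.5 21.8] a 17.6 z 57.2
all 4234 c [719.2  15.8] sz [334.3  96.2] a 21.1 z 56.6
pos [ 0.6115 -0.022   0.2163] yawx -162.73 total offset units [ 0.004  -0.0096  0.2907] t 2.8667 F [0.1 1.2 0.2]
```

View pics/w2.png

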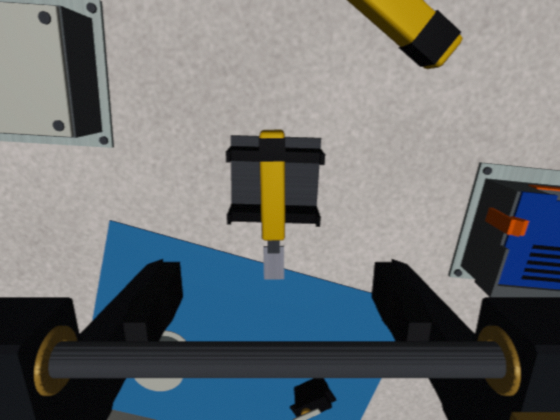

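The tool lies across both bars, with its handle from (272,130) to (272,240) and its yaw close to the gripper's. Next I descend.

```bash
python3 go.py '[.6105,-.0270,.026]'; python3 -m creep '{"offset":[[0.001,-0.006,0.08],[0.001,-0.006,0.08],[0,0,0.08],[0,0,0.08],[0,0,0.05],[0,0,0],[0,0,0]],"turn":[-0.01,0,0,0,0,0,0],"grip":[1,1,1,1,1,1,1]}'; python3 go.py '[.6105,-.0270,.026]'
```

```text
pos [ 0.6115 -0.022   0.2163] yawx -162.73 total offset units [ 0.0059 -0.0118  0.4757] t 2.8667 F [0.1 1.2 0.2]
time_s: 3.45
position: [0.6113, -0.027, 0.0677]
tcp_rot: [[-0.953, -0.302, -0.003], [-0.302, 0.953, 0.0], [0.002, 0.001, -1.0]]
contact_force: [0.6, 0.1, 0.7]
opening: 0.0881
gripper_force: 0.0
pos [ 0.6113 -0.027   0.0677] yawx -162.42 total offset units [0.0017 0.0005 0.1042] t 3.45 F [0.6 0.1 0.7]
```

```bash
python3 -m creep '{"offset":[[0.001,0,0.035],[0,0,0.035],[0,0,0.034],[0,0,0],[0,0,0],[0,0,0],[0,0,0],[0,0,0],[0,0,0],[0,0,0],[0,0,0],[0,0,0],[0,0,0],[0,0,0],[0,0,0]],"turn":[0,0,0,0,0,0,0,0,0,0,0,0,0,0,0],"grip":[1,1,1,1,-1,-1,-1,-1,-1,-1,-1,-1,-1,-1,-1]}' 45; python3 go.py '[.6105,-.0270,.026]'
```

```text
time_s: 4.7
position: [0.6121, -0.0289, 0.0267]
tcp_rot: [[-0.954, -0.3, -0.0], [-0.3, 0.954, 0.0], [0.0, 0.0, -1.0]]
contact_force: [0.6, -0.5, 1.0]
opening: 0.0212
gripper_force: 45.0
pos [ 0.6121 -0.0289  0.0267] yawx -162.54 total offset units [0.0024 0.0057 0.0017] t 4.7 F [ 0.6 -0.5  1. ]
```

```bash
python3 -m creep '{"offset":[[0,0,-0.03],[0,0,-0.06],[0,0,-0.08],[0,0,-0.08],[0,0,-0.05],[0,0,0],[0,0,0],[0,0,0]],"turn":[0,0,0,0,0,0,0,0],"grip":[-1,-1,-1,-1,-1,-1,-1,-1]}'
python3 - <<'E'
from m import *
s=r.get_state();im=snap('wrist','w3.png');W=world(im,s);f=im['frame']
R=np.array(s['tcp_rot']);L=(W-np.array(s['position']))@R*1000   # tool frame
import numpy as np
hsv=cv2.cvtColor(f,cv2.COLOR_BGR2HSV).astype(int)
v,u=np.mgrid[:420,:560]
m=(abs(L[...,1])<14)&(L[...,0]<-50)&(L[...,0]>-110)&(L[...,2]>-45)&(L[...,2]<15)&(im['depth']>.05)
p=L[m];print('front part',len(p));
if len(p): print(np.round(np.percentile(p,[1,50,99],0),1))
b=p[p[:,0]<-68]; print('blade med z',np.median(b[:,2]), 'y',np.percentile(b[:,1],[2,98]),'line',np.polyfit(b[:,0],b[:,1],1),np.polyfit(b[:,0],b[:,2],1))
E
```

```text
time_s: 5.37
position: [0.6113, -0.0289, 0.1459]
tcp_rot: [[-0.954, -0.3, -0.001], [-0.3, 0.954, 0.0], [0.001, 0.0, -1.0]]
contact_force: [-1.2, 0.5, -2.0]
opening: 0.0215
gripper_force: 45.0
front part 132
[[-61.  -10.  -24.5]
 [-56.4  -0.3 -23.3]
 [-54.6   9.4 -19.3]]
  return _methods._mean(a, axis=axis, dtype=dtype,
  ret = ret.dtype.type(ret / rcount)
Traceback (most recent call last):
IndexError: index -1 is out of bounds for axis 0 with size 0
```

View pics/w3.png

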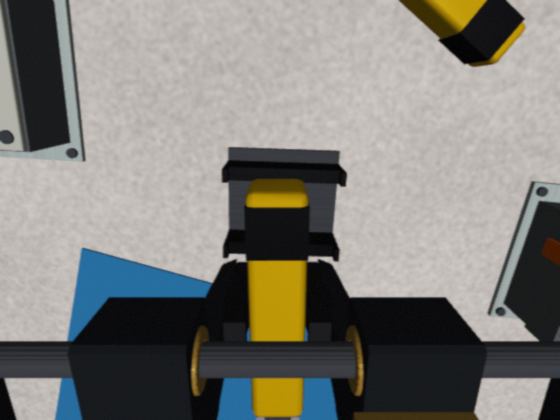

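The tool is held level between the fingers, rear end at (277,185), and the blade is hidden by the gripper. I'll check its pitch and blade from the other cameras.

```bash
python3 - <<'E'
from m import *
for n in ('wrist','top','scene'):
    s=r.get_state();im=snap(n,'x_%s.png'%n);W=world(im,s);f=im['frame']
    R=np.array(s['tcp_rot']);L=(W-np.array(s['position']))@R*1000;L=L.copy()
    hsv=cv2.cvtColor(f,cv2.COLOR_BGR2HSV).astype(int)
    box=(abs(L[...,1])<20)&(L[...,2]>-50)&(L[...,2]<20)&(im['depth']>.05)
    y=box&(hsv[...,0]>15)&(hsv[...,0]<35)&(hsv[...,1]>120)&(abs(L[...,0])<70)
    b=box&(L[...,0]<-63)&(L[...,0]>-115)
    for k,m in (('yellow',y),('blade',b)):
        p=L[m]
        if len(p)>15: print(n,k,len(p),np.round(np.percentile(p,[2,50,98],0),1).tolist(),'dz/dx',np.round(np.polyfit(p[:,0],p[:,2],1),3),'dy/dx',np.round(np.polyfit(p[:,0],p[:,1],1),3))
E
python3 go.py '[.586,.2445,.2]'
```

```text
wrist yellow 8470 [[-45.1, -11.0, -31.7], [9.1, -0.4, -30.5], [51.0, 10.1, -14.0]] dz/dx [  0.046 -29.719] dy/dx [-0.005 -0.416]
top yellow 105 [[19.3, -8.5, -33.3], [44.0, 1.8, -29.9], [49.3, 11.8, -18.0]] dz/dx [ 1.3000e-02 -2.9787e+01] dy/dx [0.002 1.806]
scene yellow 278 [[-49.6, -11.7, -33.5], [-30.6, 5.8, -30.2], [-8.6, 11.1, -14.7]] dz/dx [ 2.7000e-02 -2.7068e+01] dy/dx [-0.082  1.314]
scene blade 192 [[-94.7, -10.3, -24.2], [-79.3, 0.5, -20.7], [-63.6, 9.7, -17.5]] dz/dx [-8.0000e-03 -2.1427e+01] dy/dx [0.012 1.334]
pos [ 0.6108 -0.0289  0.1446] yawx -162.54 total offset units [-0.1455  0.6707 -0.1381] t 5.5667 F [ 0.7 -0.3 -0.8]
```

```bash
python3 -m creep '{"offset":[[0,0,0],[0.045,0.085,0],[0.045,0.085,0],[0.045,0.085,0],[0.045,0.085,0],[0.045,0.085,0],[0.045,0.085,0],[0.045,0.085,0],[0.045,0.085,0],[0,0,0],[0,0,0],[0,0,0]],"turn":[0.189,0,0,0,0,0,0,0,0,0,0,0],"grip":[-1,-1,-1,-1,-1,-1,-1,-1,-1,-1,-1,-1]}'
python3 - <<'E'
from m import *
im=snap('top','top2.png');W=world(im);f=im['frame']
analyse(W,f,[('cover',(75,155,125,205),(.05,.064),'b')])
C=np.array([.586,.2445]);a=np.radians(11.8);R=np.array([[np.cos(a),-np.sin(a)],[np.sin(a),np.cos(a)]])
L=W.copy();L[...,:2]=(W[...,:2]-C)@R;L*=1000
hsv=cv2.cvtColor(f,cv2.COLOR_BGR2HSV).astype(int)
blue=(hsv[...,0]>100)&(hsv[...,0]<125)&(hsv[...,1]>120)&(L[...,2]>50)&(L[...,2]<64)&(abs(L[...,0])<70)&(abs(L[...,1])<70)
print('blue x,y',np.round(np.percentile(L[blue],[1,99],0),1))
for y0 in (-40,-10,10,40):   # height profile along x at front
    s=(abs(L[...,1]-y0)<6)&(L[...,0]>-75)&(L[...,0]<-30);p=L[s];p=p[np.argsort(p[:,0])]
    print(y0,[(int(a),int(b)) for a,b in p[::max(1,len(p)//14)][:,[0,2]]])
E
python3 go.py '[.4147,.2087,.0255]'
```

```text
time_s: 6.57
position: [0.4155, 0.2077, 0.1462]
tcp_rot: [[-0.979, -0.206, -0.0], [-0.206, 0.979, -0.001], [0.001, -0.001, -1.0]]
contact_force: [-0.8, -0.5, -1.0]
opening: 0.0212
gripper_force: 45.0
cover 2531 c [582.8 245.8] sz [ 91.4 102.3] a 11.5 z 58.3
blue x,y [[-47.1 -46.8  54.8]
 [ 41.7  51.   61.9]]
-40 [(-74, 1), (-71, 0), (-67, -1), (-63, 2), (-60, 6), (-56, 7), (-52, 8), (-49, 60), (-48, 30), (-48, 16), (-45, 60), (-41, 56), (-39, 57), (-35, 56), (-32, 56)]
-10 [(-74, -1), (-71, 0), (-67, 0), (-63, 0), (-60, 3), (-56, 2), (-53, 5), (-49, 31), (-48, 10), (-46, 36), (-43, 58), (-41, 57), (-37, 57), (-33, 58)]
10 [(-74, 1), (-70, 1), (-66, -2), (-63, 4), (-59, 5), (-56, 6), (-51, 6), (-49, 32), (-48, 9), (-45, 37), (-42, 60), (-41, 59), (-37, 57), (-33, 57), (-30, 56)]
40 [(-73, -2), (-66, 0), (-58, 3), (-56, 6), (-52, 6), (-49, 6), (-48, 15), (-48, 5), (-46, 57), (-44, 58), (-41, 56), (-38, 57), (-35, 57), (-32, 55)]
pos [0.4161 0.2072 0.1464] yawx -168.22 total offset units [0.0025 0.0045 0.3021] t 6.6167 F [ 0.2  0.7 -1. ]
```

View pics/top2.png

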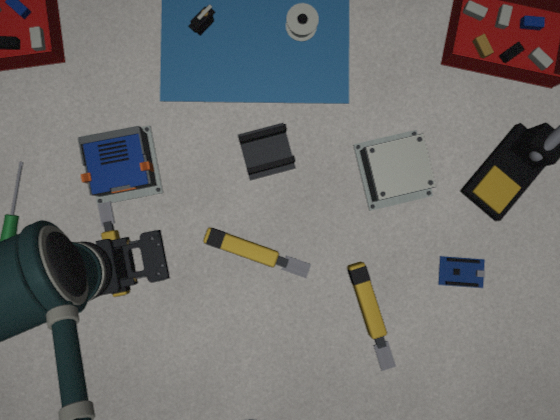

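The blade at (107,215) points towards the notch mark at (124,190), and the rest is clear. Now I descend to notch height in front of the case.

```bash
python3 -m creep '{"offset":[[0,0.006,0.04],[0,0,0.08],[0,0,0.08],[0,0,0.08],[0,0,0.022],[0,0,0],[0,0,0],[0,0,0]],"turn":[0,0,0,0,0,0,0,0],"grip":[-1,-1,-1,-1,-1,-1,-1,-1]}'
python3 go.py '[.4157,.2095,.0258]'
python3 - <<'E'
from m import *
im=snap('scene','sc2.png');W=world(im)
im['frame'];cv2.imwrite('pics/sc2c.png',cv2.resize(im['frame'][230:420,250:500],None,fx=3,fy=3))
C=np.array([.587,.2453]);a=np.radians(11.8);R=np.array([[np.cos(a),-np.sin(a)],[np.sin(a),np.cos(a)]])
L=W.copy();L[...,:2]=(W[...,:2]-C)@R;L*=1000
m=(L[...,0]>-120)&(L[...,0]<-67)&(abs(L[...,1])<25)&(L[...,2]>15)&(L[...,2]<70);p=L[m]
print(len(p)); print(np.round(np.percentile(p,[2,50,98],0),1) if len(p) else '')
E
```

```text
time_s: 7.28
position: [0.4172, 0.2104, 0.0276]
tcp_rot: [[-0.979, -0.203, 0.003], [-0.203, 0.979, 0.001], [-0.003, 0.001, -1.0]]
contact_force: [-0.2, 0.1, -1.0]
opening: 0.0216
gripper_force: 45.0
pos [0.4172 0.2104 0.0276] yawx -168.27 total offset units [ 0.0041 -0.0015  0.0045] t 7.2833 F [-0.2  0.1 -1. ]
207
[[-118.1   -9.5   46.1]
 [ -97.5    0.3   49. ]
 [ -78.5    9.8   53.7]]
```

View pics/sc2c.png

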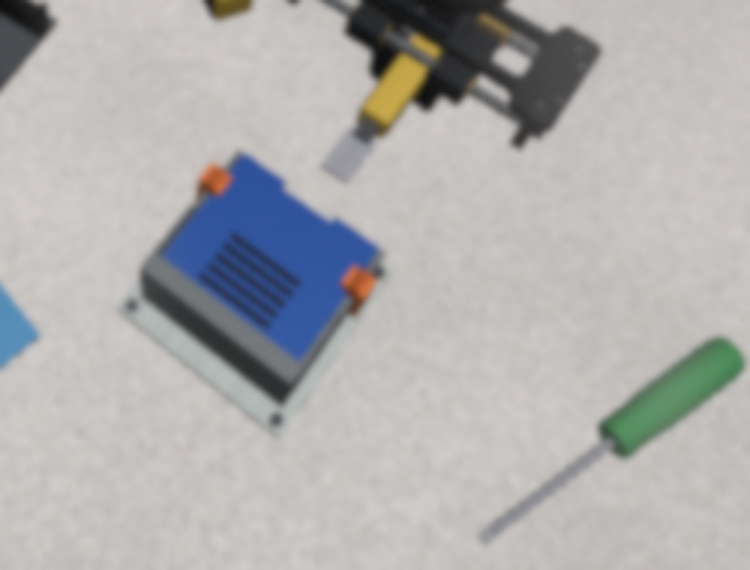

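The blade is at crop position (345,160), lined up with the cut-out in the cover's front edge at (305,200) and level with the opening. Now I insert it.

```bash
python3 go.py '[.4715,.2212,.0258]'; python3 -m creep '{"offset":[[-0.02,0,0.004],[-0.02,0,0],[-0.02,0,0],[-0.02,0,0],[-0.02,0,0],[0,0,0],[0,0,0]],"turn":[0,0,0,0,0,0,0],"grip":[-1,-1,-1,-1,-1,-1,-1]}'; python3 go.py '[.4715,.2212,.0258]'
```

```text
pos [0.4174 0.2107 0.0279] yawx -168.25 total offset units [-0.1378 -0.0019  0.0059] t 7.3333 F [ 0.1  0.9 -1.2]
time_s: 7.92
position: [0.4549, 0.2185, 0.0243]
tcp_rot: [[-0.979, -0.204, -0.0], [-0.204, 0.979, 0.0], [0.0, 0.0, -1.0]]
contact_force: [-0.7, 0.4, -0.7]
opening: 0.0213
gripper_force: 45.0
pos [0.4549 0.2185 0.0243] yawx -168.22 total offset units [-0.042  -0.002  -0.0038] t 7.9167 F [-0.7  0.4 -0.7]
```

No contact so far and the blade is inside the wall. I'll go the remaining 17 mm.

```bash
python3 -m creep '{"offset":[[-0.015,-0.001,-0.003],[-0.015,-0.001,0],[-0.012,0,0],[0,0,0],[0,0,0],[0,0,0]],"turn":[0,0,0,0,0,0],"grip":[-1,-1,-1,-1,-1,-1]}'; python3 go.py '[.4715,.2212,.0258]'
python3 -m creep '{"offset":[[0,0,-0.01],[0,0,-0.01],[0,0,-0.01],[0,0,0],[0,0,0]],"turn":[0,0,0,0,0],"grip":[-1,-1,-1,-1,-1]}'; python3 go.py '[.4715,.2212,.0258]'
```

```text
time_s: 8.42
position: [0.4707, 0.2209, 0.0254]
tcp_rot: [[-0.979, -0.204, -0.001], [-0.204, 0.979, -0.0], [0.001, -0.0, -1.0]]
contact_force: [0.7, -0.3, -1.0]
opening: 0.0215
gripper_force: 45.0
pos [0.4707 0.2209 0.0254] yawx -168.21 total offset units [-0.0022  0.0003 -0.0011] t 8.4167 F [ 0.7 -0.3 -1. ]
time_s: 8.83
position: [0.4709, 0.2211, 0.0379]
tcp_rot: [[-0.979, -0.204, 0.0], [-0.204, 0.979, 0.0], [-0.0, 0.0, -1.0]]
contact_force: [0.1, 0.0, -1.5]
opening: 0.0215
gripper_force: 45.0
pos [0.4709 0.2211 0.0379] yawx -168.2 total offset units [-0.0014  0.      0.0301] t 8.8333 F [ 0.1  0.  -1.5]
```

```bash
python3 -m creep '{"offset":[[0,0,-0.01],[0,0,-0.01],[0,0,-0.01],[0,0,-0.01],[0,0,-0.01],[0,0,-0.01],[0,0,-0.01],[0,0,0],[0,0,0],[0,0,0]],"turn":[0,0,0,0,0,0,0,0,0,0],"grip":[-1,-1,-1,-1,-1,-1,-1,-1,-1,-1]}'; python3 go.py '[.4715,.2212,.0258]'
python3 - <<'E'
from m import *
im=snap('scene','sc3.png');W=world(im)
cv2.imwrite('pics/sc3c.png',cv2.resize(im['frame'][230:420,250:500],None,fx=3,fy=3))
C=np.array([.587,.2453]);a=np.radians(11.8);R=np.array([[np.cos(a),-np.sin(a)],[np.sin(a),np.cos(a)]])
L=W.copy();L[...,:2]=(W[...,:2]-C)@R;L*=1000
hsv=cv2.cvtColor(im['frame'],cv2.COLOR_BGR2HSV).astype(int)
m=(hsv[...,0]>100)&(hsv[...,0]<125)&(hsv[...,1]>120)&(abs(L[...,0])<70)&(abs(L[...,1])<60)&(L[...,2]>40)
p=L[m];c=np.linalg.lstsq(np.c_[p[:,:2],np.ones(len(p))],p[:,2],rcond=None)[0];print('cover plane',c,'front top z',c@[-45,0,1],'rear',c@[51,0,1],np.percentile(p,[1,99],0))
E
```

```text
time_s: 9.67
position: [0.4708, 0.221, 0.0654]
tcp_rot: [[-0.979, -0.204, -0.0], [-0.204, 0.979, -0.0], [0.0, -0.0, -1.0]]
contact_force: [0.2, 0.5, -1.7]
opening: 0.0217
gripper_force: 45.0
pos [0.4708 0.221  0.0654] yawx -168.21 total offset units [-0.0018  0.0002  0.0991] t 9.6667 F [ 0.2  0.5 -1.7]
cover plane [-4.56386316e-01 -1.46037060e-03  7.96466241e+01] front top z 100.18400828146778 rear 56.37092194530011 [[-38.20674062 -47.56980883  61.8381108 ]
 [ 36.85005843  47.86170832  97.71824444]]
```

View pics/sc3c.png

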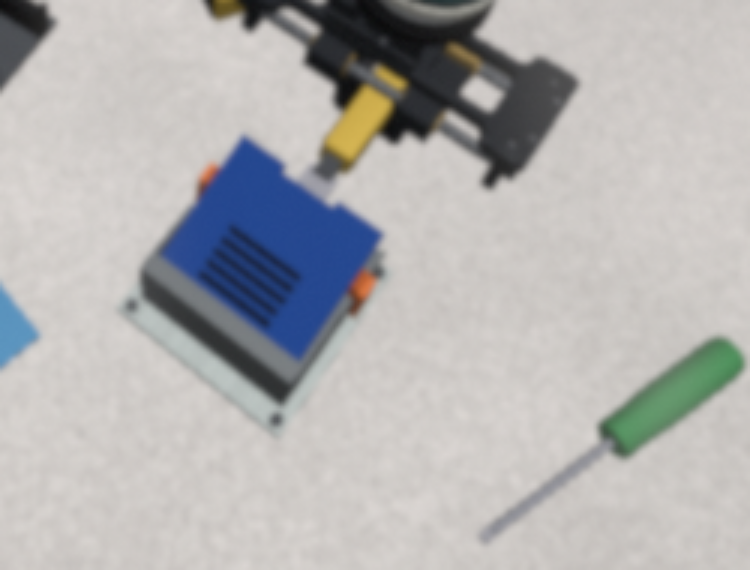

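The cover is tilted up about 40 mm at its front edge, above both catches at (210,180) and (362,285). I lower the blade slowly and draw it out.

```bash
python3 -m creep '{"offset":[[0,0,0.01],[0,0,0.01],[0,0,0.01],[0,0,0.01],[0,0,0.01],[0,0,0.01],[0,0,0.01],[0,0,0.01],[0,0,0.01],[0,0,0.006],[0,0,0],[0,0,0],[0,0,0]],"turn":[0,0,0,0,0,0,0,0,0,0,0,0,0],"grip":[-1,-1,-1,-1,-1,-1,-1,-1,-1,-1,-1,-1,-1]}'; python3 go.py '[.4147,.2087,.027]'
```

```text
time_s: 10.8
position: [0.4711, 0.2211, 0.0273]
tcp_rot: [[-0.979, -0.204, 0.0], [-0.204, 0.979, 0.0], [-0.0, 0.0, -1.0]]
contact_force: [0.3, 0.6, -0.9]
opening: 0.0213
gripper_force: 45.0
pos [0.4711 0.2211 0.0273] yawx -168.21 total offset units [ 0.1443 -0.0016  0.0006] t 10.8 F [ 0.3  0.6 -0.9]
```

```bash
python3 -m creep '{"offset":[[0.02,0,0],[0.025,0,0],[0.025,0,0],[0.025,0,0],[0.025,0,0],[0.025,0,0],[0.01,0,0],[0,0,0],[0,0,-0.05],[0,0,-0.08],[0,0,-0.08],[0,0,-0.08],[0,0,0],[0,0,0],[0,0,0]],"turn":[0,0,0,0,0,0,0,0,0,0,0,0,0,0,0],"grip":[-1,-1,-1,-1,-1,-1,-1,-1,-1,-1,-1,-1,-1,-1,-1]}'
python3 go.py '[.6121,-.0289,.1446]'
cat > cov.py <<'E'
from m import *
for n in ('scene','top'):
    im=snap(n,None);W=world(im)
    C=np.array([.587,.2453]);a=np.radians(11.8);R=np.array([[np.cos(a),-np.sin(a)],[np.sin(a),np.cos(a)]])
    L=W.copy();L[...,:2]=(W[...,:2]-C)@R;L*=1000
    hsv=cv2.cvtColor(im['frame'],cv2.COLOR_BGR2HSV).astype(int)
    m=(hsv[...,0]>100)&(hsv[...,0]<125)&(hsv[...,1]>120)&(abs(L[...,0])<70)&(abs(L[...,1])<60)&(L[...,2]>40)&(L[...,2]<120)
    p=L[m];c=np.linalg.lstsq(np.c_[p[:,:2],np.ones(len(p))],p[:,2],rcond=None)[0];print(n,len(p),'front top z',c@[-45,0,1],'rear',c@[51,0,1])
E
python3 cov.py
```

```text
time_s: 12.05
position: [0.4102, 0.2083, 0.1428]
tcp_rot: [[-0.979, -0.204, 0.0], [-0.204, 0.979, 0.0], [-0.0, 0.0, -1.0]]
contact_force: [-0.3, -0.1, -1.5]
opening: 0.0216
gripper_force: 45.0
pos [0.4102 0.2083 0.1428] yawx -168.21 total offset units [-0.3731 -0.6836 -0.0044] t 12.05 F [-0.3 -0.1 -1.5]
scene 2560 front top z 83.22351187443323 rear 58.35263436695121
top 2479 front top z 82.7922879140882 rear 57.73603539288537
```

The cover stays propped about 24 mm up at its front edge. Now the tool goes back to its rest.

```bash
python3 -m creep '{"offset":[[-0.046,-0.085,0],[-0.046,-0.085,0],[-0.046,-0.085,0],[-0.046,-0.085,0],[-0.046,-0.085,0],[-0.046,-0.085,0],[-0.046,-0.085,0],[-0.046,-0.085,0],[0,0,0],[0,0,0],[0,0,0],[0,0,0]],"turn":[0,0,0,0,0,0,0,0,-0.189,0,0,0],"grip":[-1,-1,-1,-1,-1,-1,-1,-1,-1,-1,-1,-1]}'
python3 go.py '[.6121,-.0289,.0275]'
```

```text
time_s: 13.15
position: [0.6083, -0.0271, 0.1414]
tcp_rot: [[-0.954, -0.299, -0.003], [-0.299, 0.954, 0.001], [0.003, 0.002, -1.0]]
contact_force: [0.8, 0.1, -0.2]
opening: 0.0214
gripper_force: 45.0
pos [ 0.6083 -0.0271  0.1414] yawx -162.63 total offset units [-0.0085 -0.0076  0.2848] t 13.15 F [ 0.8  0.1 -0.2]
```

```bash
python3 -m creep '{"offset":[[-0.008,-0.007,0.05],[0,0,0.07],[0,0,0.07],[0,0,0.05],[0,0,0.02],[0,0,0.01],[0,0,0],[0,0,0],[0,0,0]],"turn":[0,0,0,0,0,0,0,0,0],"grip":[-1,-1,-1,-1,-1,-1,-1,-1,-1]}'
python3 go.py '[.6121,-.0289,.0267]'
```

```text
time_s: 13.9
position: [0.6152, -0.0294, 0.037]
tcp_rot: [[-0.954, -0.3, 0.003], [-0.3, 0.954, -0.0], [-0.003, -0.001, -1.0]]
contact_force: [0.0, 0.5, -0.6]
opening: 0.0215
gripper_force: 45.0
pos [ 0.6152 -0.0294  0.037 ] yawx -162.53 total offset units [0.0071 0.0036 0.0257] t 13.9 F [ 0.   0.5 -0.6]
```

```bash
python3 -m creep '{"offset":[[0.004,0.002,0.01],[0,0,0.008],[0,0,0],[0,0,0],[0,0,0]],"turn":[0,0,0,0,0],"grip":[-1,-1,-1,-1,-1]}'
python3 go.py '[.6121,-.0289,.0267]'
```

```text
time_s: 14.32
position: [0.612, -0.0293, 0.0279]
tcp_rot: [[-0.954, -0.3, -0.0], [-0.3, 0.954, -0.0], [0.0, -0.0, -1.0]]
contact_force: [0.0, -0.0, -1.1]
opening: 0.0211
gripper_force: 45.0
pos [ 0.612  -0.0293  0.0279] yawx -162.54 total offset units [-0.0006  0.0009  0.0031] t 14.3167 F [ 0.  -0.  -1.1]
```

```bash
python3 -m creep '{"offset":[[0,0,0.003],[0,0,0],[0,0,0]],"turn":[0,0,0],"grip":[-1,-1,-1]}'
python3 go.py '[.6121,-.0289,.0267]'
python3 -m creep '{"offset":[[0,0,0],[0,0,0],[0,0,0],[0,0,0],[0,0,0],[0,0,0],[0,0,0],[0,0,0],[0,0,0],[0,0,0],[0,0,-0.03],[0,0,-0.06],[0,0,-0.08],[0,0,-0.08],[0,0,-0.08],[0,0,-0.08],[0,0,0],[0,0,0],[0,0,0]],"turn":[0,0,0,0,0,0,0,0,0,0,0,0,0,0,0,0,0,0,0],"grip":[-0.4,-0.4,-0.2,0,0.2,0.5,1,1,1,1,1,1,1,1,1,1,1,1,1]}'
python3 - <<'E'
from m import *
s=r.get_state();im=snap('wrist','w4.png');analyse(world(im,s),im['frame'],[('handle',(180,380,100,419),(.05,.065),'y')])
E
python3 cov.py
```

```text
time_s: 14.57
position: [0.612, -0.0293, 0.0267]
tcp_rot: [[-0.954, -0.3, -0.0], [-0.3, 0.954, -0.0], [0.0, -0.0, -1.0]]
contact_force: [0.3, -0.1, -1.0]
opening: 0.0215
gripper_force: 45.0
pos [ 0.612  -0.0293  0.0267] yawx -162.54 total offset units [-0.0004  0.0009 -0.    ] t 14.5667 F [ 0.3 -0.1 -1. ]
time_s: 16.15
position: [0.6118, -0.0292, 0.1911]
tcp_rot: [[-0.954, -0.3, 0.0], [-0.3, 0.954, -0.0], [-0.0, -0.0, -1.0]]
contact_force: [-0.2, -0.1, -0.5]
opening: 0.0882
gripper_force: 0.0
handle 2416 c [610.8 -30.5] sz [99.  21.8] a 17.7 z 57.3
scene 2557 front top z 83.30562051055303 rear 58.43108638076191
top 2475 front top z 82.92889543238716 rear 57.62819840716769
```

View pics/w4.png

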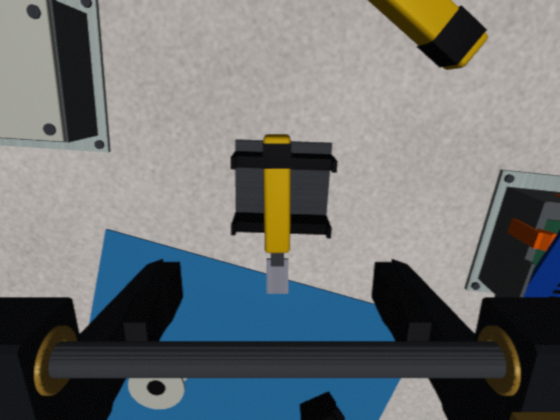

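The tool lies level across both bars, handle from (277,135) to (277,250) and its top 57 mm high. The cover is still propped, and the gripper is open and clear of everything.

```bash
python3 -c "
from station import r
print(r.close_job())"
```

```text
the job is handed in; nothing more can be done
None
```

The cover was pried free using only the blade and stays propped about 24 mm up at its front edge; the pry tool is back on its rest, and the job was handed in at about 16 s.

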